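Open the brake console's cam lock with the cut key

ROBOT

A 6-joint arm with a two-finger parallel gripper is mounted at the origin on the work surface. World frame = base frame: x ahead of the robot, y to its left, z up, the work surface at z = 0. Lengths are in m, angles in rad, forces in N, time in s.
With the tool pointing down it reaches from about 0.425 to 0.95 m from the base axis. Payload 3.5 kg.
Tool frame: the origin (TCP) lies at the very end of the fingers, on their centre line; the grasp point (between the pads) lies 19 mm behind it; z points along the fingers, y is the direction in which the jaws open and shut (so a half turn about z gives the same grasp; the last joint's range is limited). The gripper opens to 85 mm and grips with 20 to 120 N. Pads are 22 mm wide; open, the fingers measure 114 mm over their backs; the gripper's body (76 mm by 85 mm) begins 54 mm behind the grasp point. The pads swing forward as they close: fully open they stand 13 mm farther back than shut.
Start: joints at [0.984, 0.286, 1.577, -0, 1.279, -0.15], TCP at [0.286, 0.612, 0.231] pointing down, gripper open.
Joint ranges: [-2.77, 2.77], [-0.9, 2.22], [0.21, 2.48], [-1.53, 4.67], [0.24, 2.81], [-2.84, 2.84]. Speed limits (rad/s): [2.79, 2.79, 3.14, 3.14, 3.14, 3.14].

INTERFACE

Orientations are given as a unit quaternion [x, y, z, w].
In Python, from plant import ctrl, imaging gives the robot as it stands.
- The arm moves only by the shell command python3 -m creep 'ROWS' [OPENING] [FORCE]. ROWS is JSON, one flat list of numbers, 4 for each row, row after row: the shift along the tool's x, y, z in units of 25 mm (1.0 is 25 mm), then the turn about the tool's z in units of 5 degrees (1.0 is 5 degrees). A call has 1 to 20 rows; each row is the pose to reach, as a shift and turn from the pose commanded when the call began, along the tool's axes at that moment; what a row does not reach only later rows make up. A row lasts 1/12 s, in which the tool goes at most 41.7 mm and 7.16 degrees, less where a joint would pass 70% of its speed; a pose out of reach is approached as far as the arm can. A call with a gripper value outside its range is refused whole. OPENING is the closure in counts, from 0 (fully open) to 255 (shut), set as the call begins (- or left out, the last holds). The fingers move at their own pace and stop on an object; FORCE is the grip in N (left out, the last holds). Time passes only in rows, so rows that repeat a pose let the fingers close. It gives the time, the measured TCP pose, the force and the opening at its end, in the units of the state.
- ctrl.get_state(): the state, without advancing time (a new reading comes with each control period).
- imaging.read_camera(name): name is "scene" or "top" or "wrist"; returns the picture (480x640x3 uint8, red, green, blue); there is no depth.
- imaging.camera_info(name): a dict with "intrinsics" (3x3 intrinsics, pixels), "distortion" ([k1, k2, p1, p2, k3] as OpenCV has them; the pictures are not rectified), "origin" and "attitude" of the camera in the world. Camera axes: x right, y down, z forward; pixel columns grow to the right and rows downward; lengths in m; the calibration is good to about 2 mm. A picture is of the moment at which its call begins: read the wrist's pose just before it. camera_info takes no time and is no camera call; for the wrist camera it gives the pose at the moment of the call.
- ctrl.sign_off(): hands the job in, once; it reports no verdict.
Trained networks look in the newest picture that a camera, given by its name, has taken for a name from the list of things; names that differ only in an ending like _2 or _b are one class to them, and where a whole thing is asked for, a point or a joint stands for the part that bears it (a point fixed in the world has none). Each returns a list of dicts, best first, with "p" (0 to 1); they miss things now and then, are a little off and sometimes report something else, mostly with a low value. They report only what shows in the picture. A call takes as long as a camera call. They do not tell look-alikes from the thing itself.
- imaging.silhouettes(camera, name): "mask" (480x640 bool, what is visible of it) and "uv" ([column, row] in pixels, amid what is visible of it).
The state is a dict: "time": time; "qpos": joint angles; "dq": joint speeds; "joint_efforts": joint torques, N m; "eef_pos": TCP position; "tcp_rot": TCP orientation; "contact_force": force on the tool from outside, world axes, zero at the start; "wrist_torque": the same for the moment, N m; "opening": opening from 0.0 (shut) to 1.0 (fully open).
Only numpy, scipy, OpenCV 4.12 (cv2) and the standard library are available. Lean on these libraries where they do the work, as an engineer would, in place of code of your own. Each camera call takes 0.05 s, during which the arm holds its last target.

TASK

Unlock the test port on the cream brake console: take the working key (yellow head, flat blade) from the rack, leaving the blue-headed blank there, and put its blade down into the slot of the cam lock. Turn it anticlockwise seen from above until the red latch tongue has swung at least 45 degrees from where it started. Then draw the key out, leaving the latch open, and set the key aside, blade down, in the green pot.

Things in the scene. Friction and masses are not known exactly. Their poses are not given: they have to be found in the camera images.
- key_head (a point): Centre of the working key's yellow head, 85 mm above the blade's lower end; x along head and blade, z up. Head 44 (x) x 14 (y) x 30 mm high; 36 mm collar 48-54 mm and brass blade 32 (x) x 10 (y) mm 0-24 mm above the lower end. It hangs upright by the collar in a slot (41 x 21 mm) of a rack whose top is 60 mm above the desk, blade end 12 mm above the desk: lift 60 mm to clear. 0.12 kg.
- blank_head (a point): Centre of the blue head of the uncut blank, hanging in the rack's other slot, 84 mm from the key: same head, collar and height, but a plain round 14 mm pin in place of the blade, which spins in the lock without turning it.
- lock_slot (a point): Mouth of the cam lock's slot, on its turning axis, 94 mm above the desk on the console's top (70 mm). x along the slot, z up; it turns with the lock. Slot 20 mm wide, 20 mm deep, open-ended, between steel jaws 42 mm long. Blade on the slot's floor: head centre 65 mm above this point. The loose key turns 20 degrees before it drives, so 80 degrees of key swing the latch about 60.
- cam_latch (a joint): Angle of the cam lock and its red tongue, rad: 0 is locked (tongue over the dark round port cover), grows to 1.5 at its stop as it turns anticlockwise seen from above; starts between 0 and 0.2. Light friction (0.06 N m) holds it where it is left.
- pot_floor (a point): Centre of the inner floor, 5 mm above the desk, of the fixed round green pot for used keys: 56 mm inside and 64 mm outside diameter, rim 60 mm above the desk; z up. The key stands in it blade down, leaning on the wall, its head above the rim.
Mind the look-alikes: they are no part of the job. Of the things that look like the part that bears pot_floor, the largest one is meant.

How it is judged:
On the way, in this order (a step that is already met when the one before it is completed fails the run):
1. the key's blade is in the slot of the still locked cam lock (z of key_head in the frame of lock_slot between 0.05 and 0.077 m and horizontal distance between key_head and lock_slot below 0.02 m and angle between key_head's own z axis and vertical below 0.35 rad and value of joint cam_latch below 0.5 rad), for 0.1 s.
2. with the key in the slot, the latch is turned at least 45 degrees on (0.75 rad or more from locked) (z of key_head in the frame of lock_slot below 0.08 m and horizontal distance between key_head and lock_slot below 0.025 m and value of joint cam_latch above 0.75 rad), for 0.1 s.
At the end, for the whole second after the job is handed in: The latch stands at 0.7 rad or more; the key stands blade down in the pot, leaning at most 43 degrees, its head centre within 45 mm of the pot's axis and 50 to 100 mm above the pot's floor; the blank's head is within 20 mm of where it started (value of joint cam_latch above 0.7 rad and horizontal distance between key_head and pot_floor below 0.045 m and z of key_head in the frame of pot_floor between 0.05 and 0.1 m and angle between key_head's own z axis and vertical below 0.75 rad and distance of blank_head from where it was at the start of the episode below 0.02 m); the robot touches nothing.
It also fails if it takes over 50 s, if anything falls off the work surface, if the arm or the gripper's body presses on something with over 40 N, if the wrist force passes 120 N, or if a joint passes its speed limit or range.

## Working session

There is one attempt and no reset: what is moved stays moved. The work goes in short steps, Python scripts to look and compute and a shell command to move; the robot and the scene stay as the last step left them, time stands still between calls to the robot, and variables do not carry over. Pictures are saved under pics/ and viewed, and the job is handed in when it is done.

```bash
ls; mkdir -p pics; python3 - <<'E'
from plant import ctrl, imaging
import cv2
print(ctrl.get_state())
for n in ["scene","top","wrist"]:
    im=imaging.read_camera(n); cv2.imwrite(f"pics/{n}0.png",im[:,:,::-1]); print(n,imaging.camera_info(n))
print(ctrl.get_state()['time'])
E
```

```text
pics
{'time': 0.0, 'qpos': array([ 9.84015573e-01,  2.87171160e-01,  1.57817462e+00,  1.28754507e-06,
        1.27860506e+00, -1.50019401e-01]), 'dq': array([-0.00017967, -0.0005045 , -0.00034369,  0.00065477, -0.00014365,
        0.00041108]), 'joint_efforts': array([-1.71720940e-04, -4.05977619e+01, -2.92630237e+01, -6.41559927e-05,
        5.81781613e-03,  1.03426319e-05]), 'eef_pos': array([0.28514655, 0.61108897, 0.22994481]), 'tcp_rot': array([ 2.16649075e-01,  9.76248835e-01, -1.09976119e-03, -4.25194463e-04]), 'contact_force': array([ 1.10584211, -0.00668593, -0.37491052]), 'wrist_torque': array([-0.0735099 , -0.00200984,  0.00808008]), 'opening': 1.0000075693714203}
scene {'intrinsics': array([[491.56867175,   0.        , 310.28069855],
       [  0.        , 491.56867175, 236.13092059],
       [  0.        ,   0.        ,   1.        ]]), 'distortion': array([-0.09161589,  0.        ,  0.        ,  0.        ,  0.        ]), 'origin': array([1.03620032, 0.36543774, 0.71935626]), 'attitude': array([ 0.47791265,  0.79532319, -0.32262572, -0.18701115])}
top {'intrinsics': array([[549.07675793,   0.        , 315.89936549],
       [  0.        , 549.07675793, 238.80106027],
       [  0.        ,   0.        ,   1.        ]]), 'distortion': array([-0.08076269,  0.        ,  0.        ,  0.        ,  0.        ]), 'origin': array([0.44321776, 0.07429847, 0.96809404]), 'attitude': array([-0.69572328,  0.71683609, -0.0303491 ,  0.03455546])}
wrist {'intrinsics': array([[376.82636104,   0.        , 324.95839409],
       [  0.        , 376.82636104, 247.31975718],
       [  0.        ,   0.        ,   1.        ]]), 'distortion': array([-0.0401019,  0.       ,  0.       ,  0.       ,  0.       ]), 'origin': array([0.21481271, 0.64368607, 0.37304965]), 'attitude': array([0.83319491, 0.53056618, 0.08243022, 0.13225364])}
0.15
```

View pics/scene0.png

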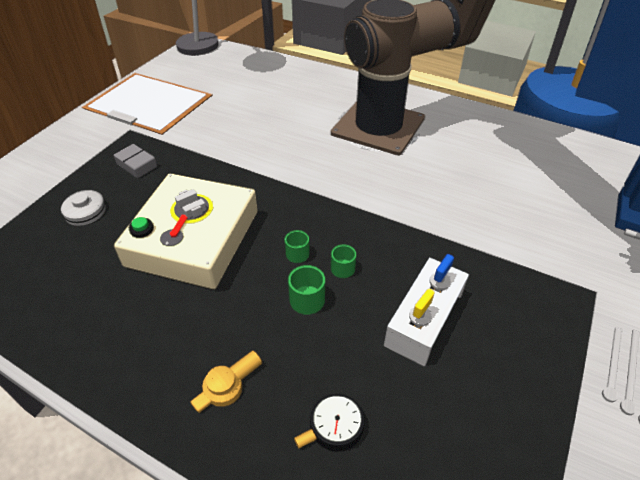

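View pics/top0.png

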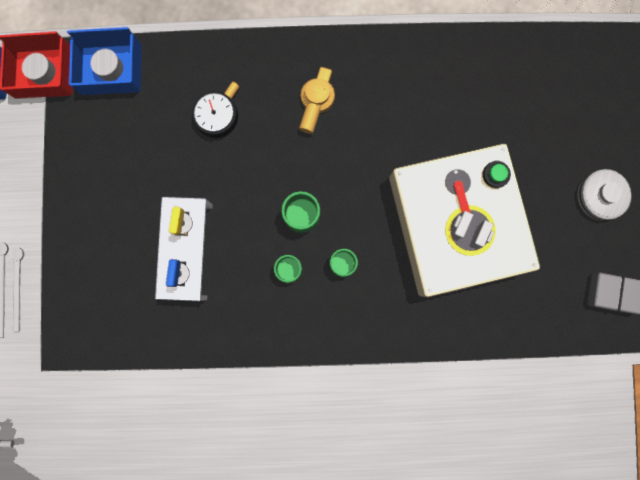

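View pics/wrist0.png

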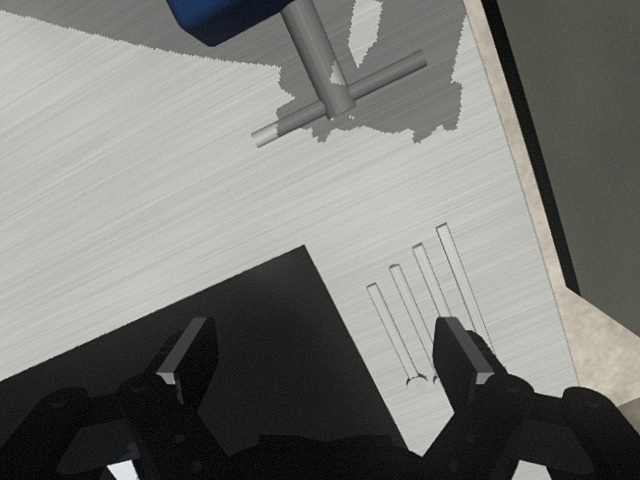

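The scene picture shows the yellow key head at (425,303) and the blue blank at (444,268). It also shows three green pots, at (307,290) (large), (297,246) and (343,261), and the console's lock at (190,206) with the red tongue lying over the port. In the top picture these are: yellow (176,221), blue (174,273), large pot (300,212), small pots (288,269) and (343,263), lock (471,230).

```bash
cat > h.py <<'E'
import numpy as np, cv2
from plant import ctrl, imaging
from scipy.spatial.transform import Rotation as R
def ray(info,uv):
    p=cv2.undistortPoints(np.array([[uv]],float),info['intrinsics'],np.array(info['distortion']))[0,0]
    d=R.from_quat(info['attitude']).apply([p[0],p[1],1.]); return np.array(info['origin']),d/np.linalg.norm(d)
def onz(info,uv,z):
    o,d=ray(info,uv); return o+d*(z-o[2])/d[2]
def proj(info,P):
    r=R.from_quat(info['attitude']).inv(); c=r.apply(np.atleast_2d(P)-info['origin'])
    return cv2.projectPoints(c.reshape(-1,1,3),np.zeros(3),np.zeros(3),info['intrinsics'],np.array(info['distortion']))[0][:,0]
def tri(rays):
    A=np.zeros((3,3));b=np.zeros(3)
    for o,d in rays:
        M=np.eye(3)-np.outer(d,d);A+=M;b+=M@o
    return np.linalg.solve(A,b)
E
python3 - <<'E'
from h import *
T={}
for c in ["scene","top"]:
    im=imaging.read_camera(c); info=imaging.camera_info(c)
    for n in ["key_head","blank_head","lock_slot","cam_latch","pot_floor"]:
        r=imaging.silhouettes(c,n)
        for d in r[:4]:
            m=d['mask'].astype(np.uint8)
            (x,y),(w,h),a=cv2.minAreaRect(cv2.findNonZero(m)) if m.any() else ((0,0),(0,0),0)
            print(c,n,round(d['p'],2),np.round(d['uv'],1),m.sum(),np.round([x,y,w,h,a],1))
i=imaging.camera_info
crop=cv2.imread('pics/top0.png'); s=crop[180:310,140:220]; cv2.imwrite('pics/c1.png',cv2.resize(s,None,fx=4,fy=4))
s=crop[135:305,380:545]; cv2.imwrite('pics/c2.png',cv2.resize(s,None,fx=3.5,fy=3.5,interpolation=cv2.INTER_CUBIC))
crop=cv2.imread('pics/scene0.png'); s=crop[240:370,370:480]; cv2.imwrite('pics/c3.png',cv2.resize(s,None,fx=4,fy=4))
E
```

```text
scene key_head 0.64 [423.1 309. ] 601 [425.1 308.8  22.8  39.2  35. ]
scene blank_head 0.92 [443.  275.5] 507 [440.9 272.   19.8  38.7  10.3]
scene lock_slot 0.78 [187.3 206.4] 883 [182.8 210.3  31.   47.7  52.1]
scene cam_latch 0.66 [187.9 208.6] 964 [182.6 210.3  31.9  50.3  51.3]
scene pot_floor 0.98 [344.5 260.5] 716 [343. 261.  32.  24.  90.]
scene pot_floor 0.65 [296.8 242.8] 670 [296.9 246.5  31.4  23.5  85.9]
scene pot_floor 0.58 [307.7 291.3] 1529 [306.5 289.5  49.   35.   90. ]
top key_head 0.95 [180.4 220.6] 534 [181.  220.9  23.1  28.4  11.3]
top blank_head 0.57 [177.3 269.3] 509 [177.6 273.4  22.8  28.    8.1]
top lock_slot 0.7 [469.7 224.9] 1509 [463.4 219.2  66.3  40.   51.5]
top cam_latch 0.66 [466.2 229. ] 1526 [462.6 218.9  68.6  39.9  53.8]
top pot_floor 0.91 [341.  262.4] 554 [343.  261.5  25.   26.   90. ]
top pot_floor 0.85 [301.8 211.1] 1216 [300.5 211.   37.   40.    0. ]
top pot_floor 0.81 [288.8 266.7] 663 [287.5 268.5  28.3  28.3  45. ]
```

View pics/c1.png

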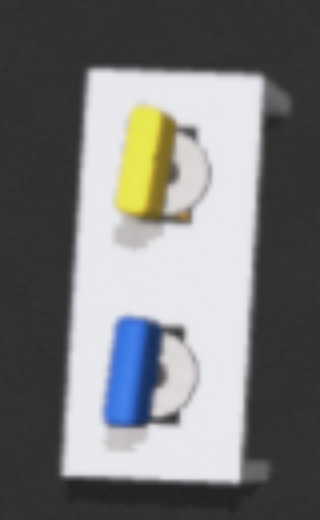

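View pics/c2.png

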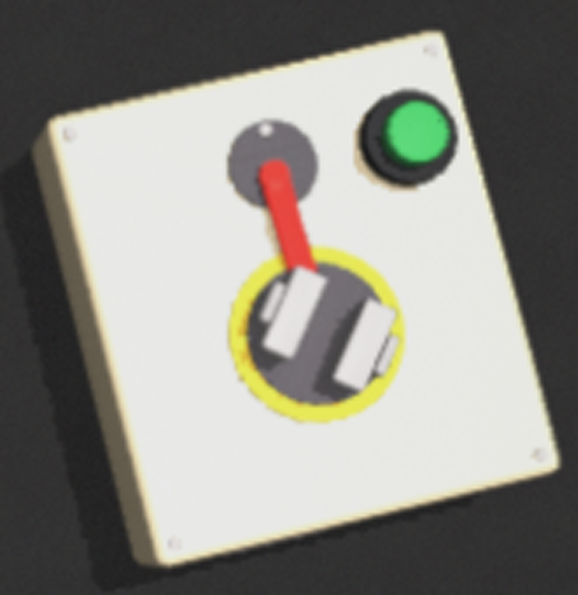

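View pics/c3.png

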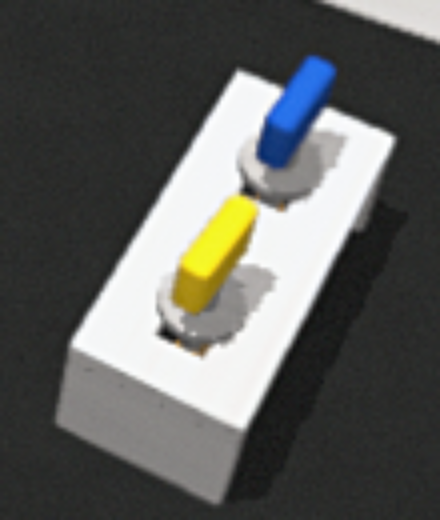

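```bash
cat >> h.py <<'E'
from scipy.optimize import minimize, least_squares
def box(x,y,z,yaw,dx,dy,dz):
    P=np.array([[a,b,c] for a in(-.5,.5) for b in(-.5,.5) for c in(-.5,.5)])*[dx,dy,dz]
    return R.from_euler('z',yaw).apply(P)+[x,y,z]
def hullmask(info,P,S=4):
    m=np.zeros((480*S,640*S),np.uint8)
    h=cv2.convexHull(((proj(info,P)+.5)*S-.5).astype(np.float32)).astype(np.int32)
    cv2.fillConvexPoly(m,h,1); return cv2.resize(m.astype(np.float32),(640,480),interpolation=cv2.INTER_AREA)
def colour(c,im):
    hsv=cv2.cvtColor(im,cv2.COLOR_RGB2HSV); H,S,V=[hsv[...,k].astype(int) for k in range(3)]
    if c=='yellow': return (abs(H-30)<5)&(S>120)&(V>90)
    if c=='blue': return (abs(H-112)<12)&(S>140)&(V>60)
    if c=='red': return ((H<6)|(H>174))&(S>150)&(V>80)
    if c=='green': return (abs(H-65)<20)&(S>100)&(V>30)
E
python3 - <<'E'
from h import *
ims={c:cv2.imread(f'pics/{c}0.png')[:,:,::-1].copy() for c in("scene","top")}
inf={c:imaging.camera_info(c) for c in ims}
wins={'yellow':{'scene':(400,290,450,325),'top':(160,200,200,245)},'blue':{'scene':(425,245,465,290),'top':(155,250,200,300)}}
for col in wins:
    M={}
    for c in ims:
        a=wins[col][c]; m=np.zeros((480,640),bool); m[a[1]:a[3],a[0]:a[2]]=colour(col,ims[c])[a[1]:a[3],a[0]:a[2]]; M[c]=m
        ys,xs=np.nonzero(m); print(col,c,m.sum(),xs.mean(),ys.mean())
    p0=tri([ray(inf[c],np.argwhere(M[c]).mean(0)[::-1]) for c in M]); print('tri',p0)
    for cams in (['scene','top'],['top'],['scene']):
        f=lambda v:sum(abs(hullmask(inf[c],box(v[0],v[1],.097,v[2],.044,.014,.030))-M[c]).sum() for c in cams)
        best=min((minimize(f,[p0[0],p0[1],y],method='Nelder-Mead',options=dict(initial_simplex=np.array([p0[0],p0[1],y])+np.array([[0,0,0],[.006,0,0],[0,.006,0],[0,0,.15]]))) for y in(-.2,0,.2)),key=lambda r:r.fun)
        print(cams,best.x,np.degrees(best.x[2]),best.fun)
# pots
for uv in [(300.5,211)]: print('pot rim',onz(inf['top'],uv,.06))
# ring & tongue
hs=cv2.cvtColor(ims['top'],cv2.COLOR_RGB2HSV)
t=ims['top'].astype(int)
ring=np.zeros((480,640),bool); ring[195:265,435:505]=colour('yellow',ims['top'])[195:265,435:505]
e=cv2.fitEllipse(cv2.convexHull(cv2.findNonZero(ring.astype(np.uint8)))); print('ring',e,onz(inf['top'],e[0],.07))
ring=np.zeros((480,640),bool); ring[180:235,160:225]=colour('yellow',ims['scene'])[180:235,160:225]
e=cv2.fitEllipse(cv2.convexHull(cv2.findNonZero(ring.astype(np.uint8)))); print('ring',e,onz(inf['scene'],e[0],.07))
for c in ims:
  g=np.zeros((480,640),np.uint8); w=(435,160,505,265) if c=='top' else (110,180,225,250)
  g[w[1]:w[3],w[0]:w[2]]=colour('red',ims[c])[w[1]:w[3],w[0]:w[2]]
  r=cv2.minAreaRect(cv2.findNonZero(g)); b=cv2.boxPoints(r); print('red',c,b.round(1).tolist(),[onz(inf[c],x,.085).round(4).tolist() for x in b])
  w=(440,205,500,255) if c=='top' else (165,182,215,222)
  s=ims[c][w[1]:w[3],w[0]:w[2]]; cv2.imwrite(f'pics/lk_{c}.png',cv2.resize(s[:,:,::-1],None,fx=12,fy=12,interpolation=cv2.INTER_CUBIC))
E
```

```text
yellow scene 169 424.2426035502959 298.67455621301775
yellow top 185 174.23243243243243 219.56756756756758
tri [0.56000648 0.30150096 0.10947012]
['scene', 'top'] [0.55903787 0.3016915  0.06962167] 3.9890279942394447 424.9375
['top'] [0.56234925 0.30500246 0.08885371] 5.090942569747119 203.0625
['scene'] [0.54777748 0.30020997 0.06010377] 3.443692262235419 199.0
blue scene 278 443.73741007194246 266.85971223021585
blue top 269 172.61338289962825 272.62453531598516
tri [0.47618706 0.30735705 0.10036611]
['scene', 'top'] [ 0.47410972  0.30736969 -0.06344098] -3.6349004497488773 183.125
['top'] [ 0.47628949  0.30763309 -0.19431424] -11.133385628475244 118.0625
['scene'] [ 0.47277867  0.30732348 -0.06114808] -3.5035270540973507 60.8125
pot rim [0.57427306 0.10278753 0.06      ]
ring ((469.9978942871094, 230.1575927734375), (48.456783294677734, 49.60027313232422), 134.2127685546875) [ 0.53262624 -0.17650387  0.07      ]
ring ((191.27305603027344, 208.14857482910156), (27.761478424072266, 43.142333984375), 78.0528335571289) [ 0.53244638 -0.17737177  0.07      ]
red scene [[168.5, 234.39999389648438], [182.1999969482422, 213.1999969482422], [188.0, 217.0], [174.3000030517578, 238.10000610351562]] [[0.6194, -0.1587, 0.085], [0.5633, -0.1716, 0.085], [0.5664, -0.1552, 0.085], [0.6219, -0.143, 0.085]]
red top [[452.79998779296875, 182.1999969482422], [460.6000061035156, 180.0], [469.29998779296875, 210.89999389648438], [461.5, 213.10000610351562]] [[0.6109, -0.1485, 0.085], [0.6142, -0.1616, 0.085], [0.5627, -0.1729, 0.085], [0.5594, -0.1599, 0.085]]
```

View pics/lk_top.png

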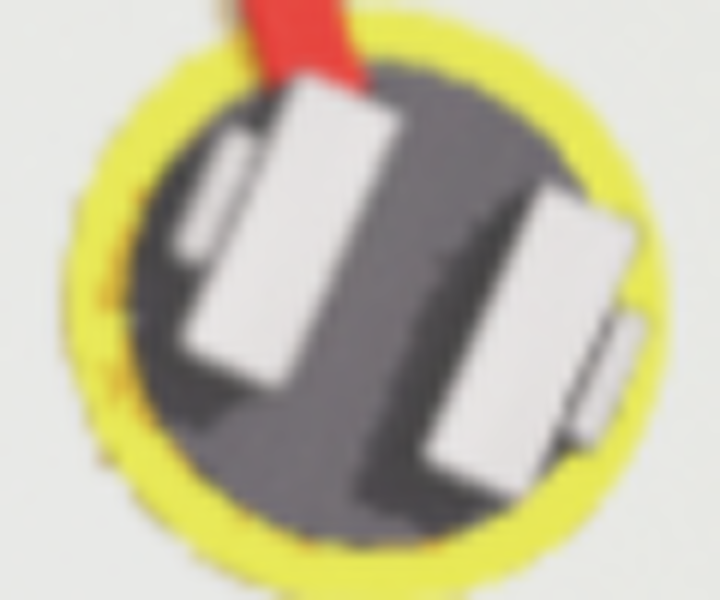

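View pics/lk_scene.png

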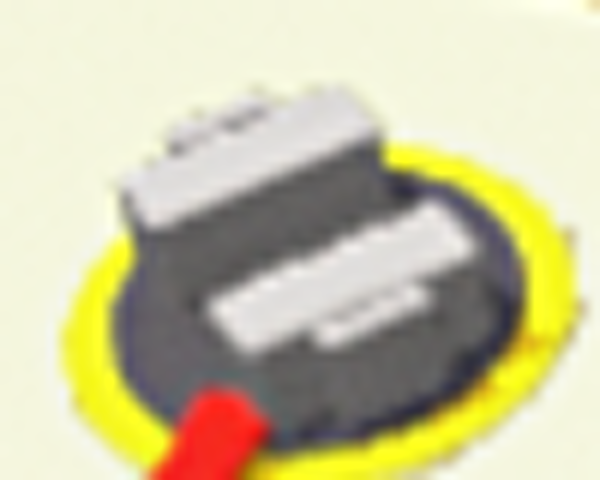

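```bash
python3 - <<'E'
from h import *
ims={c:cv2.imread(f'pics/{c}0.png')[:,:,::-1].copy() for c in("scene","top")}
inf={c:imaging.camera_info(c) for c in ims}
wins={'yellow':{'scene':(405,285,445,320),'top':(160,200,187,245)}}
M={}
for c in ims:
    a=wins['yellow'][c]; m=np.zeros((480,640),bool); hsv=cv2.cvtColor(ims[c],cv2.COLOR_RGB2HSV)
    k=(abs(hsv[...,0].astype(int)-27)<9)&(hsv[...,1]>130)&(hsv[...,2]>70)
    m[a[1]:a[3],a[0]:a[2]]=k[a[1]:a[3],a[0]:a[2]]
    n,l,s,_=cv2.connectedComponentsWithStats(m.astype(np.uint8)); m=l==1+np.argmax(s[1:,4]); M[c]=m; print(c,m.sum())
p0=tri([ray(inf[c],np.argwhere(M[c]).mean(0)[::-1]) for c in M]); print('tri',p0)
for cams in (['scene','top'],['top'],['scene']):
    f=lambda v:sum(abs(hullmask(inf[c],box(v[0],v[1],.097,v[2],.044,.014,.030))-M[c]).sum() for c in cams)
    best=min((minimize(f,[p0[0],p0[1],y],method='Nelder-Mead',options=dict(initial_simplex=np.array([p0[0],p0[1],y])+np.array([[0,0,0],[.006,0,0],[0,.006,0],[0,0,.15]]))) for y in(-.2,0,.2)),key=lambda r:r.fun)
    print(cams,best.x,np.degrees(best.x[2]),best.fun)
for c,o,js in (('top',(440,205),[[(300,70),(402,120),(278,388),(180,345)],[(545,185),(637,235),(525,500),(425,455)]]),
             ('scene',(165,182),[[(120,185),(340,90),(382,135),(150,230)],[(205,310),(440,203),(476,248),(248,352)]])):
  for z in (.094,):
    C=[]
    for j in js:
        P=np.array([onz(inf[c],[o[0]+(u+.5)/12-.5,o[1]+(v+.5)/12-.5],z) for u,v in j]); C.append(P.mean(0))
        E=[P[1]-P[0],P[2]-P[1],P[3]-P[2],P[0]-P[3]]; print(c,[ (round(np.linalg.norm(e)*1e3,1),round(np.degrees(np.arctan2(e[1],e[0])),1)) for e in E])
    print('centre',np.mean(C,0)); d=C[1]-C[0]; print('perp',np.degrees(np.arctan2(d[1],d[0])),np.linalg.norm(d))
# rack edges in top at z=.06
P=[onz(inf['top'],uv,.06) for uv in ((162,197.5),(205.5,199),(200.5,300),(155.5,299))]; print(np.round(P,4))
s=ctrl.get_state(); print(s['time'],s['eef_pos'],R.from_quat(s['tcp_rot']).as_matrix().round(3))
E
```

```text
scene 310
top 283
tri [0.56009408 0.30158507 0.09794548]
['scene', 'top'] [ 0.55825616  0.30132984 -0.06266853] -3.5906424512141077 189.625
['top'] [ 0.55913328  0.30201432 -0.06703574] -3.8408648650206647 107.5
['scene'] [ 0.55817571  0.30119237 -0.05652586] -3.2386931646215213 81.3125
top [(np.float64(15.3), np.float64(-118.0)), (np.float64(40.3), np.float64(152.1)), (np.float64(14.3), np.float64(64.5)), (np.float64(40.9), np.float64(-26.5))]
top [(np.float64(14.1), np.float64(-120.4)), (np.float64(39.2), np.float64(153.8)), (np.float64(14.7), np.float64(64.0)), (np.float64(40.3), np.float64(-27.1))]
centre [ 0.53280811 -0.17623345  0.094     ]
perp -116.78728963949342 0.035941489573592875
scene [(np.float64(39.3), np.float64(153.6)), (np.float64(14.3), np.float64(66.2)), (np.float64(40.6), np.float64(-28.3)), (np.float64(13.0), np.float64(-119.1))]
scene [(np.float64(41.6), np.float64(154.5)), (np.float64(13.1), np.float64(62.9)), (np.float64(40.1), np.float64(-25.7)), (np.float64(13.0), np.float64(-110.3))]
centre [ 0.53393006 -0.17582242  0.094     ]
perp 63.61892425449047 0.034976132525421415
[[0.6047 0.336  0.06  ]
 [0.5997 0.262  0.06  ]
 [0.4311 0.2723 0.06  ]
 [0.4346 0.3477 0.06  ]]
0.75 [0.28552142 0.61165369 0.23137462] [[-0.906  0.423  0.   ]
 [ 0.423  0.906  0.   ]
 [ 0.     0.    -1.   ]]
```

Candidates for the key are yellow at top (174,220) and blue at top (172,273), and the yellow one is the working key; the crops confirm the colours. For the pot, the largest of the three is at top (300,212). In the crop the slot runs between the jaws, with its centre near (470,228). Next I move over the key.

```bash
python3 -m creep '[-0.3,-0.1,0,1, -1,-0.5,0.1,2.4, -2.1,-0.9,0.2,3.8, -3.3,-1.5,0.3,5.2, -4.7,-2,0.4,6.6, -6,-2.6,0.5,8, -7.5,-3.3,0.6,9.4, -8.9,-3.9,0.7,10.8, -10.3,-4.5,0.8,12.2, -11.6,-5.1,0.9,13.6, -12.8,-5.6,1,15, -13.9,-6.1,1.1,16.4, -14.7,-6.4,1.2,17.8, -15.1,-6.6,1.2,19.2, -15.1,-6.6,1.2,20.6, -15.1,-6.6,1.2,22, -15.1,-6.6,1.2,23.4, -15.1,-6.6,1.2,24.8, -15.1,-6.6,1.2,26.2, -15.1,-6.6,1.2,27.6]' 0 60
```

```text
time: 2.42
eef_pos: [0.5578, 0.3024, 0.2014]
tcp_rot: [0.989, 0.145, 0.0, -0.0]
contact_force: [-0.3, -0.2, -0.1]
opening: 1.0
```

```bash
python3 -m creep '[0,0,0,1.3, 0,0,0,2.6, 0,0,0,3.7, 0,0,0,4.06, 0,0,0,4.06]' ; python3 - <<'E'
from h import *
s=ctrl.get_state(); i=imaging.camera_info('wrist'); im=imaging.read_camera('wrist'); cv2.imwrite('pics/w1.png',im[:,:,::-1])
M=R.from_quat(s['tcp_rot']).as_matrix(); print(s['time'],s['eef_pos'],np.degrees(np.arctan2(M[1,0],M[0,0])),s['qpos'])
hsv=cv2.cvtColor(im,cv2.COLOR_RGB2HSV)
k=(abs(hsv[...,0].astype(int)-27)<9)&(hsv[...,1]>130)&(hsv[...,2]>70)
n,l,st,c=cv2.connectedComponentsWithStats(k.astype(np.uint8)); j=1+np.argmax(st[1:,4]); m=l==j; print(st[j],c[j])
f=lambda v:abs(hullmask(i,box(v[0],v[1],.097,v[2],.044,.014,.030))-m).sum()
p0=[.5585,.3015,-.063]
b=minimize(f,p0,method='Nelder-Mead',options=dict(initial_simplex=np.array(p0)+np.array([[0,0,0],[.006,0,0],[0,.006,0],[0,0,.15]]))); print(b.x,np.degrees(b.x[2]),b.fun)
E
```

```text
time: 2.83
eef_pos: [0.5578, 0.3024, 0.2014]
tcp_rot: [1.0, -0.029, 0.0, -0.0]
contact_force: [0.5, 0.2, -0.1]
opening: 0.998
2.8333 [0.5577967  0.30242751 0.20139957] -3.3552938595697244 [3.37119654e-01 2.23367796e-01 1.70863685e+00 7.34040998e-06
 1.20948683e+00 1.96647431e+00]
[315 215  26  64 206] [324.55825243 239.74757282]
[ 0.56236098  0.2989491  -0.13234464] -7.5827891747586476 1418.25
```

View pics/w1.png

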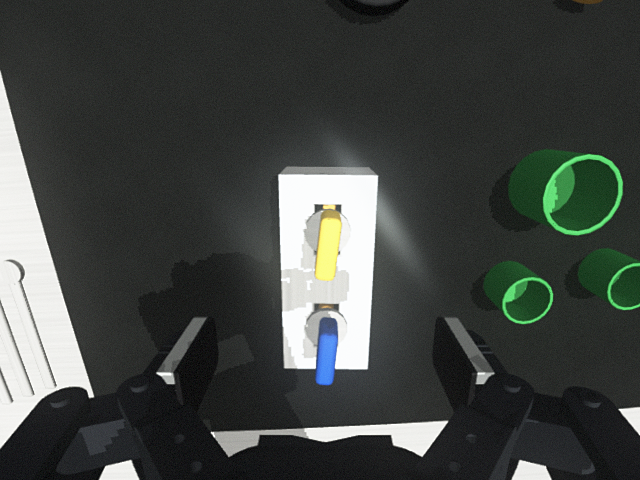

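```bash
python3 - <<'E'
from h import *
i=imaging.camera_info('wrist'); im=cv2.imread('pics/w1.png')[:,:,::-1].astype(int)
def fit(m,p0):
    f=lambda v:abs(hullmask(i,box(v[0],v[1],.097,v[2],.044,.014,.030))-m).sum()
    b=minimize(f,p0,method='Nelder-Mead',options=dict(initial_simplex=np.array(p0)+np.array([[0,0,0],[.006,0,0],[0,.006,0],[0,0,.15]]))); print(m.sum(),b.x,np.degrees(b.x[2]),b.fun)
for nm,k,p0 in (('y',(im[...,0]-im[...,2]>70)&(im[...,1]-im[...,2]>50),[.5585,.3015,-.063]),('b',(im[...,2]-im[...,0]>60),[.475,.307,-.063])):
    n,l,st,c=cv2.connectedComponentsWithStats(k.astype(np.uint8)); j=1+np.argmax(st[1:,4]); m=l==j; print(nm,st[j]); fit(m,p0)
# pot rim
k=(im[...,1]-im[...,0]>40)&(im[...,1]-im[...,2]>40)
E
```

```text
y [ 315  210   27   71 1399]
1399 [ 0.55934018  0.29957497 -0.16233964] -9.301376261350358 233.375
b [ 315  325   23   60 1005]
1005 [ 0.47416113  0.3051179  -0.10731585] -6.148745375717883 424.125
```

The wrist view shows the yellow head at (328,245) between the open pads, and the blank at (326,355), clear of the fingers. I descend.

```bash
python3 -m creep '[0.05,0.08,0.3,0.1, 0.05,0.08,1,0.2, 0.05,0.08,1.8,0.2, 0.05,0.08,2.6,0.2, 0.05,0.08,3.4,0.2, 0.05,0.08,4.1,0.2, 0.05,0.08,4.6,0.2, 0.05,0.08,4.9,0.2, 0.05,0.08,4.9,0.2]' 0 60; python3 - <<'E'
from h import *
im=imaging.read_camera('scene'); cv2.imwrite('pics/s2.png',im[150:390,300:620,::-1].repeat(2,0).repeat(2,1))
im=imaging.read_camera('wrist'); cv2.imwrite('pics/w2.png',im[:,:,::-1])
E
```

```text
time: 3.63
eef_pos: [0.5577, 0.2998, 0.0765]
tcp_rot: [0.999, -0.038, -0.002, 0.001]
contact_force: [-1.4, -0.3, 0.5]
opening: 0.997
```

View pics/s2.png

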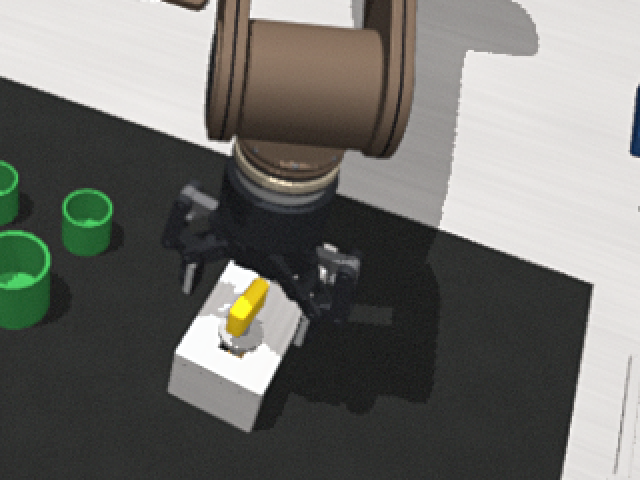

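View pics/w2.png

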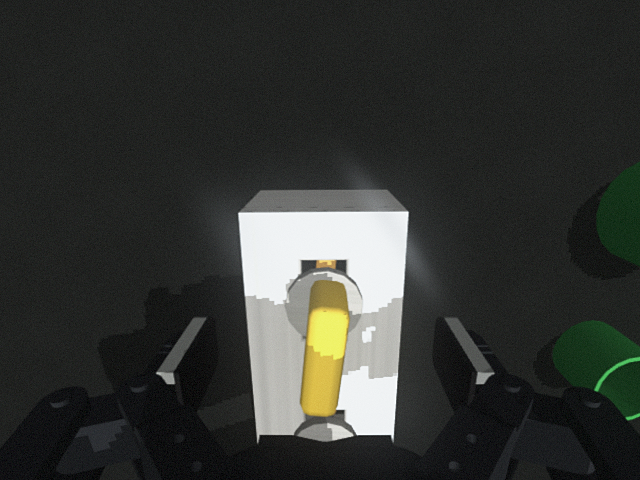

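Both views show the yellow head centred between the pads, at wrist pixel (325,350). I close.

```bash
python3 -m creep '[0,0,0,0, 0,0,0,0, 0,0,0,0, 0,0,0,0, 0,0,0,0, 0,0,0,0, 0,0,0,0, 0,0,0,0]' 255 60
```

```text
time: 4.4
eef_pos: [0.5592, 0.3005, 0.0792]
tcp_rot: [0.999, -0.038, 0.0, -0.0]
contact_force: [0.2, 0.2, 2.1]
opening: 0.155
```

```bash
python3 -m creep '[0,0,-0.2,0, 0,0,-0.7,0, 0,0,-1.4,0, 0,0,-2.2,0, 0,0,-3.1,0, 0,0,-4,0, 0,0,-4.8,0, 0,0,-5.3,0, 0,0,-5.6,0, 0,0,-5.6,0]'; python3 - <<'E'
from h import *
im=imaging.read_camera('scene'); cv2.imwrite('pics/s3.png',im[100:390,300:620,::-1].repeat(2,0).repeat(2,1))
im=imaging.read_camera('wrist'); cv2.imwrite('pics/w3.png',im[:,:,::-1])
print(ctrl.get_state()['opening'])
E
```

```text
time: 5.23
eef_pos: [0.5597, 0.3006, 0.2213]
tcp_rot: [0.999, -0.038, 0.002, -0.001]
contact_force: [0.4, 0.0, -1.1]
opening: 0.155
0.15600255177641476
```

View pics/s3.png

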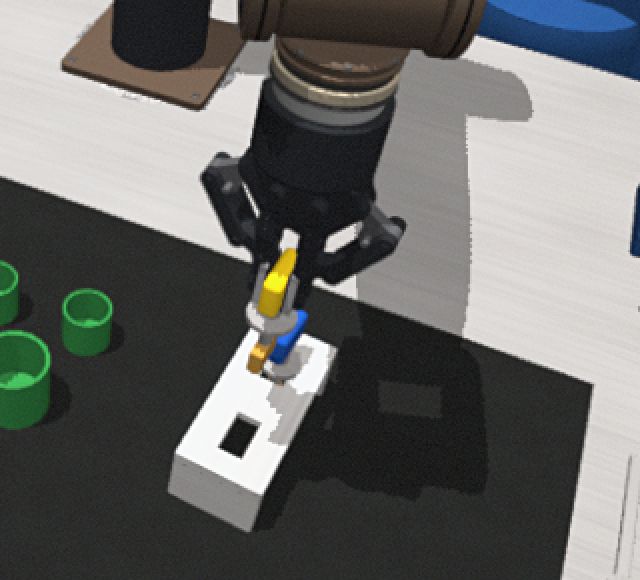

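View pics/w3.png

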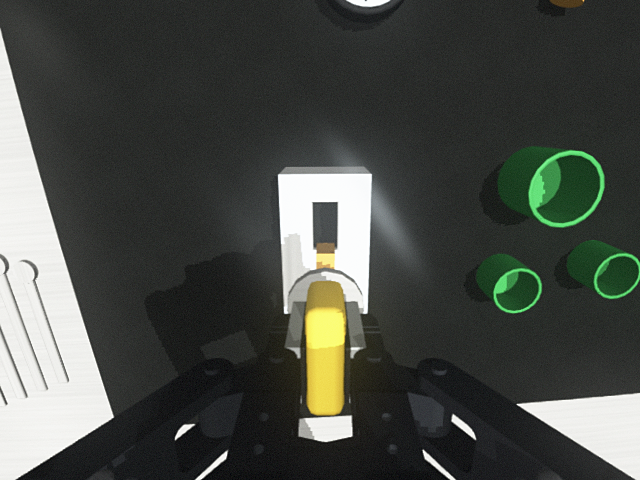

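The key hangs from the pads upright and in line with the tool, with its head at wrist pixel (325,350) and the blade at (325,257). The blank stayed in the rack. Next I check the grasp offset.

```bash
python3 - <<'E'
from h import *
i=imaging.camera_info('wrist'); s=ctrl.get_state(); im=cv2.imread('pics/w3.png')[:,:,::-1].astype(int)
k=(im[...,0]-im[...,2]>70)&(im[...,1]-im[...,2]>50); n,l,st,c=cv2.connectedComponentsWithStats(k.astype(np.uint8)); j=[q for q in range(1,n) if l[350,325]==q][0]; m=l==j; print(st[j])
M=R.from_quat(s['tcp_rot']).as_matrix(); t=s['eef_pos']; yaw=np.arctan2(M[1,0],M[0,0]); print(t,np.degrees(yaw))
P=lambda v:box(0,0,0,v[3],.044,.014,.030)
B=lambda v:(box(v[0],v[1],-.019+v[2],v[3],.044,.014,.030))@M.T+t
for z in (0,.0012):
  f=lambda v:abs(hullmask(i,B([v[0],v[1],z,v[2]]))-m).sum()
  p0=[0,0,0.]
  b=minimize(f,p0,method='Nelder-Mead',options=dict(initial_simplex=np.array(p0)+np.array([[0,0,0],[.006,0,0],[0,.006,0],[0,0,.1]]))); print(z,b.x,b.fun,m.sum())
  print(proj(i,[B([*b.x[:2],z,b.x[2]]).mean(0)]))
# also from scene camera
im=imaging.read_camera('scene').astype(int); i2=imaging.camera_info('scene')
k=(im[...,0]-im[...,2]>70)&(im[...,1]-im[...,2]>50); k[:, :405]=0;k[:,460:]=0;k[:215]=0;k[262:]=0
n,l,st,c=cv2.connectedComponentsWithStats(k.astype(np.uint8)); j=1+np.argmax(st[1:,4]); m2=l==j; print(st[j])
f=lambda v:abs(hullmask(i2,B([v[0],v[1],v[2],0]))-m2).sum()
b=minimize(f,[0,0,0.],method='Nelder-Mead',options=dict(initial_simplex=np.array([[0,0,0],[.006,0,0],[0,.006,0],[0,0,.006]]))); print('scene',b.x,b.fun,m2.sum())
E
```

```text
[ 305  281   41  135 4980]
[0.55843496 0.30016323 0.21795232] -4.328650238179937
0 [ 0.00077951  0.00146578 -0.00363224] 933.0625 4980
[[325.72132788 345.72674085]]
0.0012 [-0.00070614  0.00125032  0.01024839] 799.3125 4980
[[325.14805569 347.34774807]]
[428 225  20  35 347]
scene [-0.00354882  0.00091273  0.00692114] 166.75 347
```

```bash
python3 -m creep '[0,0.3,0,0, 0,1,0,0.2, 0,2.1,0,0.5, 0.1,3.5,0,0.8, 0.1,5,0,1.1, 0.1,6.6,0,1.5, 0.2,8.2,0,1.9, 0.2,9.8,0,2.3, 0.2,11.4,0,2.7, 0.3,13,0,3, 0.3,14.5,0,3.4, 0.3,15.9,0,3.7, 0.4,17.1,0,4, 0.4,18.1,0,4.2, 0.4,18.8,0,4.4, 0.4,19.1,0,4.45, 0.4,19.1,0,4.45, 0.4,19.1,0,4.45]'; python3 - <<'E'
from h import *
s=ctrl.get_state(); i=imaging.camera_info('wrist')
M=R.from_quat(s['tcp_rot']).as_matrix(); print(s['time'],s['eef_pos'],np.degrees(np.arctan2(M[1,0],M[0,0])),s['qpos'])
im=imaging.read_camera('wrist'); cv2.imwrite('pics/w4.png',im[:,:,::-1])
k=proj(i,[[.5333,-.176,.094]]); print(k)
im=imaging.read_camera('scene'); cv2.imwrite('pics/s4.png',im[80:300,80:330,::-1].repeat(3,0).repeat(3,1)[:600,:800])
im=imaging.read_camera('top'); cv2.imwrite('pics/t4.png',im[140:300,390:560,::-1].repeat(3,0).repeat(3,1))
E
```

```text
time: 6.88
eef_pos: [0.5323, -0.1762, 0.218]
tcp_rot: [0.973, -0.23, -0.001, -0.0]
contact_force: [0.4, 0.2, -0.6]
opening: 0.158
6.8833 [ 0.53234988 -0.17615907  0.21796238] -26.592450594686888 [-5.00715553e-01  4.80065154e-02  1.87254046e+00  5.23522429e-04
  1.22295379e+00  1.53402820e+00]
[[323.14773018 238.30120331]]
```

View pics/w4.png

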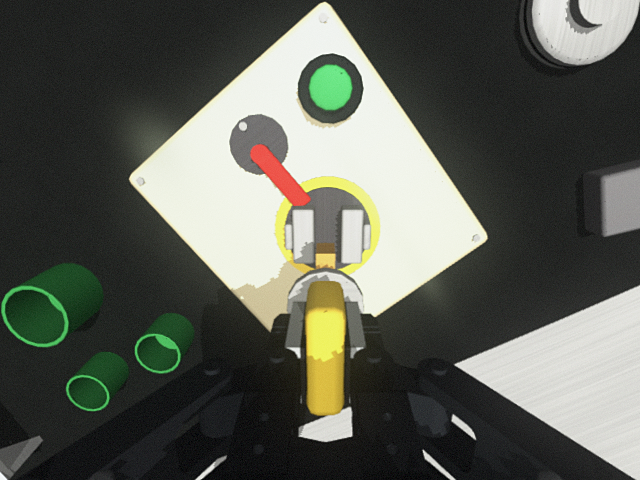

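View pics/s4.png

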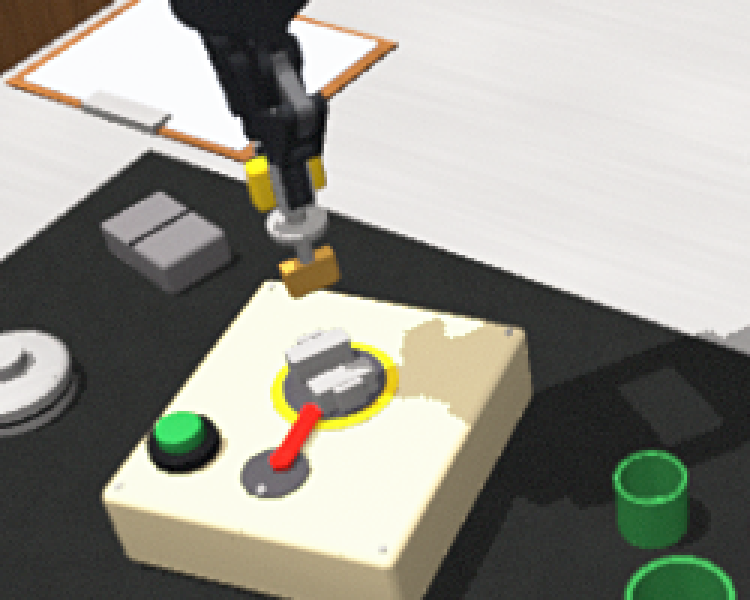

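The wrist view shows the jaws at columns 313 to 342 (slot centre ≈327.5) and the blade at ≈325.5, parallel to each other. So I shift about 1.5 mm along +y and lower.

```bash
python3 -m creep '[0.02,0.03,0.2,0, 0.04,0.06,0.7,0, 0.04,0.06,1.2,0, 0.04,0.06,1.6,0, 0.04,0.06,1.8,0, 0.04,0.06,1.8,0]'; python3 - <<'E'
from h import *
im=imaging.read_camera('wrist'); cv2.imwrite('pics/w5.png',im[100:440,160:500,::-1].repeat(2,0)[:600].repeat(2,1))
im=imaging.read_camera('scene'); cv2.imwrite('pics/s5.png',im[120:260,120:260,::-1].repeat(4,0).repeat(4,1)[:600,:800])
E
```

```text
time: 7.53
eef_pos: [0.5317, -0.1775, 0.1709]
tcp_rot: [0.973, -0.23, -0.002, -0.001]
contact_force: [-0.0, 0.0, -1.1]
opening: 0.155
```

View pics/w5.png

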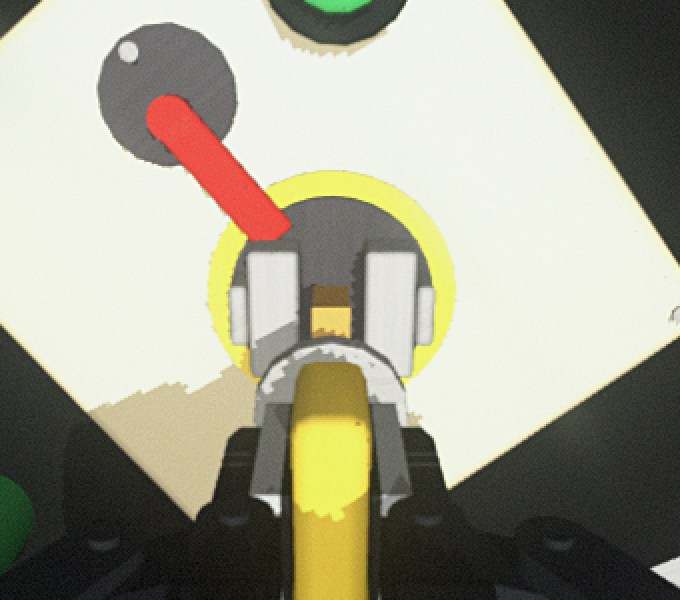

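View pics/s5.png

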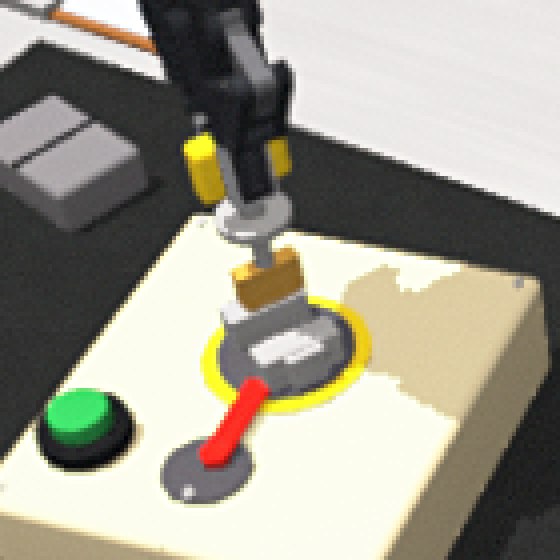

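```bash
python3 - <<'E'
from h import *
s=ctrl.get_state(); i=imaging.camera_info('wrist'); M=R.from_quat(s['tcp_rot']).as_matrix(); t=s['eef_pos']; print(t)
for z in(0,.001):
  p=proj(i,np.array([[.016,0,-.019+z+.085],[.016,0,-.019+z+.061]])@M.T+t); print((p-[160,100])*2)
u=R.from_euler('z',-26.6,degrees=True).apply([.021,0,0]); 
c=np.array([.5333,-.176,.094]); print((proj(i,[c+u,c])-[160,100])*2)
# from image: jaw front row 252 midpoint col 332
print(onz(i,[160+332/2,100+252/2],.094)-u)
E
```

```text
[ 0.53297411 -0.17827878  0.17332439]
[[327.1796002  284.07785826]
 [326.96738382 311.33849896]]
[[327.18748993 283.06510052]
 [326.97720318 310.07629579]]
[[320.13851204 257.62207068]
 [320.40781655 322.32643567]]
[ 0.53326313 -0.18002573  0.094     ]
```

```bash
python3 -m creep '[0.05,0,0.2,0, 0.05,0,0.45,0, 0.05,0,0.7,0, 0.05,0,0.9,0, 0.05,0,1.05,0, 0.05,0,1.15,0, 0.05,0,1.15,0, 0.05,0,1.15,0]'; python3 - <<'E'
from h import *
im=imaging.read_camera('scene'); cv2.imwrite('pics/s6.png',im[120:260,120:260,::-1].repeat(4,0).repeat(4,1)[:600,:800])
s=ctrl.get_state(); print(s['eef_pos'],s['contact_force'],s['wrist_torque'])
E
```

```text
time: 8.3
eef_pos: [0.5342, -0.1789, 0.1449]
tcp_rot: [0.973, -0.23, -0.0, -0.0]
contact_force: [0.5, -1.3, -1.2]
opening: 0.155
[ 0.5343151  -0.17897906  0.14524923] [-0.53568953 -0.4160539  -0.92016076] [-0.01071279 -0.00242375  0.0106669 ]
```

View pics/s6.png

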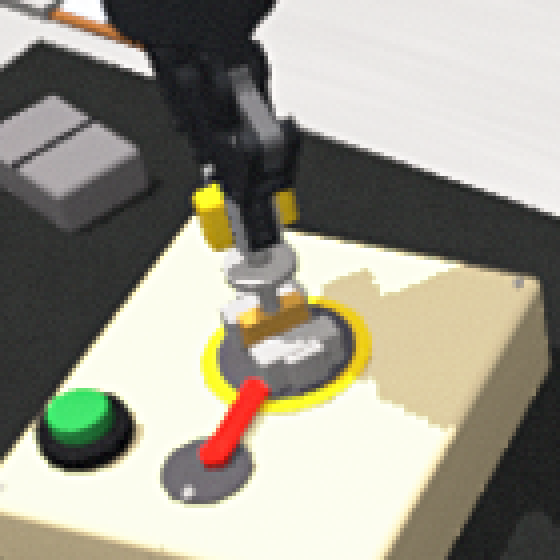

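The blade is between the jaws with no contact force. I lower 2.5 mm more and turn anticlockwise, which is negative about tool z.

```bash
python3 -m creep '[0,0,0.1,0, 0,0,0.1,0, 0,0,0.1,-0.5, 0,0,0.1,-1.2, 0,0,0.1,-2, 0,0,0.1,-2.7, 0,0,0.1,-3.4, 0,0,0.1,-4.1, 0,0,0.1,-4.8, 0,0,0.1,-5.5, 0,0,0.1,-6.2, 0,0,0.1,-6.9, 0,0,0.1,-7.6, 0,0,0.1,-8.3, 0,0,0.1,-9, 0,0,0.1,-9.5, 0,0,0.1,-10, 0,0,0.1,-10, 0,0,0.1,-10]'; python3 - <<'E'
from h import *
im=imaging.read_camera('scene'); cv2.imwrite('pics/s7.png',im[120:260,120:260,::-1].repeat(4,0).repeat(4,1)[:600,:800])
s=ctrl.get_state(); print(s['eef_pos'],s['contact_force'],s['wrist_torque'],s['opening'])
im=imaging.read_camera('wrist'); cv2.imwrite('pics/w7.png',im[:,:,::-1])
E
```

```text
time: 9.93
eef_pos: [0.5343, -0.178, 0.1427]
tcp_rot: [0.979, 0.202, 0.0, -0.001]
contact_force: [1.1, 3.6, 0.4]
opening: 0.152
[ 0.5343072  -0.17807254  0.1426893 ] [-6.45030203e-04  3.20130655e+00  2.94988382e-01] [ 0.81100237 -0.05120068 -0.06756543] 0.15488794284069715
```

View pics/s7.png

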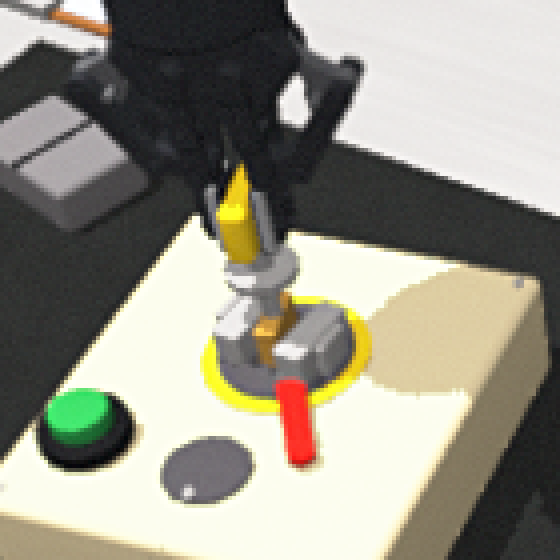

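View pics/w7.png

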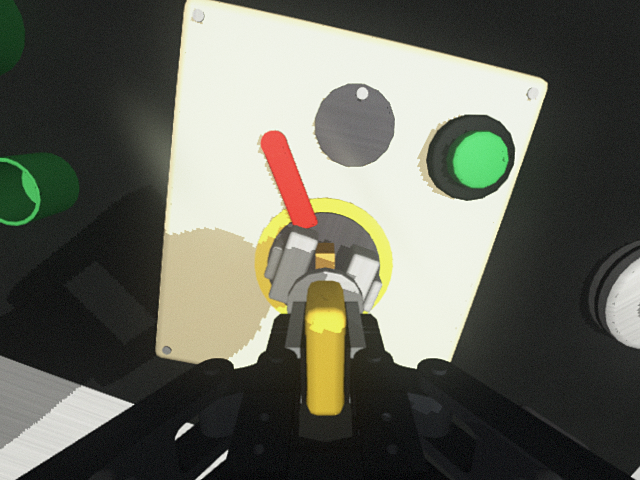

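The latch follows the key: the tongue is ~30° off the port. I turn ~38° further.

```bash
python3 -m creep '[0,0,0,-0.4, 0,0,0,-1, 0,0,0,-1.7, 0,0,0,-2.4, 0,0,0,-3.1, 0,0,0,-3.8, 0,0,0,-4.5, 0,0,0,-5.2, 0,0,0,-5.9, 0,0,0,-6.6, 0,0,0,-7.2, 0,0,0,-7.6, 0,0,0,-7.6, 0,0,0,-7.6]'; python3 - <<'E'
from h import *
im=imaging.read_camera('scene'); cv2.imwrite('pics/s8.png',im[120:260,120:260,::-1].repeat(4,0).repeat(4,1)[:600,:800])
s=ctrl.get_state(); print(s['eef_pos'],s['contact_force'],s['wrist_torque'],s['opening'])
im=imaging.read_camera('wrist'); cv2.imwrite('pics/w8.png',im[:,:,::-1])
im=imaging.read_camera('top'); cv2.imwrite('pics/t8.png',im[140:300,390:560,::-1].repeat(3,0).repeat(3,1))
i=imaging.camera_info('wrist')
g=colour('red',imaging.read_camera('wrist')).astype(np.uint8); n,l,st,c=cv2.connectedComponentsWithStats(g); j=1+np.argmax(st[1:,4]); 
b=cv2.boxPoints(cv2.minAreaRect(cv2.findNonZero((l==j).astype(np.uint8)))); P=np.array([onz(i,x,.078) for x in b]); print(P.round(4)); 
e=P-P[0]
for a,bb in((0,1),(1,2)): d=P[bb]-P[a]; print(np.linalg.norm(d),np.degrees(np.arctan2(d[1],d[0])))
E
```

```text
time: 11.2
eef_pos: [0.5334, -0.1773, 0.1423]
tcp_rot: [0.86, 0.51, -0.0, -0.002]
contact_force: [-1.0, 6.8, 0.6]
opening: 0.151
[ 0.53331756 -0.17731888  0.14225576] [-1.64573544  5.9611512   1.15582688] [ 1.21943495  0.32495594 -0.03010647] 0.15214649985174158
[[ 0.5389 -0.0954  0.078 ]
 [ 0.5523 -0.0974  0.078 ]
 [ 0.5447 -0.1533  0.078 ]
 [ 0.5302 -0.1516  0.078 ]]
0.013543597203552148 -8.270789354616685
0.056411819861912696 -97.72464049253082
```

View pics/s8.png

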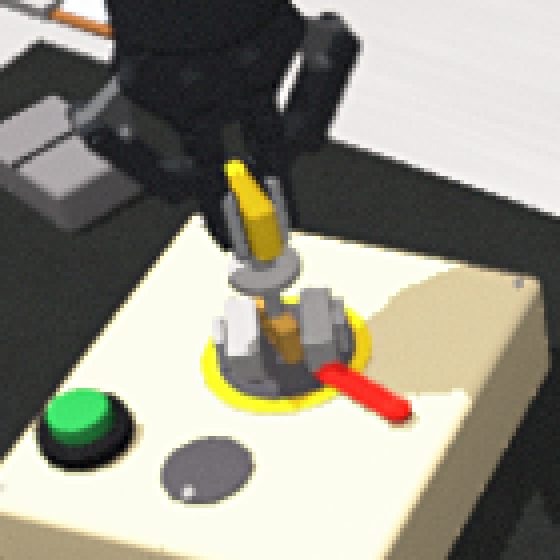

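View pics/w8.png

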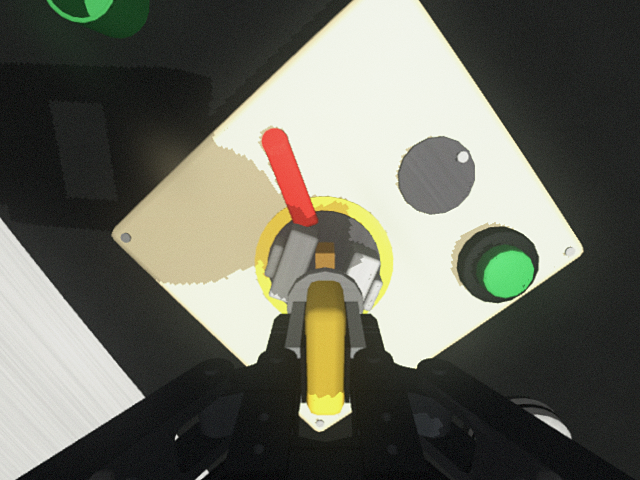

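The tongue has swung about 70° (its direction went from 12° to 82°). I back off 10° within the play to unload the jaws, then draw the key straight up.

```bash
python3 -m creep '[0,0,0,0.6, 0,0,0,1.3, 0,0,0,2, 0,0,0,2, 0,0,-0.2,2, 0,0,-0.5,2, 0,0,-0.9,2, 0,0,-1.4,2, 0,0,-2,2, 0,0,-2.6,2, 0,0,-3.2,2, 0,0,-3.6,2, 0,0,-3.8,2, 0,0,-3.8,2]'; python3 - <<'E'
from h import *
im=imaging.read_camera('scene'); cv2.imwrite('pics/s9.png',im[60:260,80:280,::-1].repeat(3,0).repeat(3,1)[:600,:800])
s=ctrl.get_state(); M=R.from_quat(s['tcp_rot']).as_matrix(); print(s['qpos'],s['eef_pos'],np.degrees(np.arctan2(M[1,0],M[0,0])),s['opening'])
im=imaging.read_camera('top'); i=imaging.camera_info('top'); cv2.imwrite('pics/t9.png',im[150:310,260:560,::-1].repeat(2,0).repeat(2,1))
im=cv2.imread('pics/top0.png')[:,:,::-1].copy(); g=colour('green',im).astype(np.uint8); g[:,:275]=0;g[:,325:]=0;g[:185]=0;g[240:]=0
pts=cv2.findNonZero(g); h=cv2.convexHull(pts); print(cv2.boundingRect(pts))
def fit(v):
    a=np.linspace(0,2*np.pi,48); P=np.concatenate([np.c_[v[0]+.032*np.cos(a),v[1]+.032*np.sin(a),0*a+z] for z in (0,.06)])
    return P
i0=i
for c,w in (('top',(275,185,325,240)),('scene',(280,262,333,318))):
    im=cv2.imread(f'pics/{c}0.png')[:,:,::-1].copy(); inf=imaging.camera_info(c)
    g=np.zeros((480,640),bool); g[w[1]:w[3],w[0]:w[2]]=colour('green',im)[w[1]:w[3],w[0]:w[2]]
    m=np.zeros((480,640),np.uint8); cv2.fillConvexPoly(m,cv2.convexHull(cv2.findNonZero(g.astype(np.uint8))),1)
    b=minimize(lambda v:abs(hullmask(inf,fit(v))-m).sum(),[.574,.103],method='Nelder-Mead',options=dict(initial_simplex=[[.574,.103],[.58,.103],[.574,.11]])); print(c,b.x,b.fun,m.sum())
E
```

```text
time: 12.57
eef_pos: [0.535, -0.1794, 0.24]
tcp_rot: [0.901, 0.434, 0.001, 0.002]
contact_force: [1.2, -0.8, -2.2]
opening: 0.154
[-5.03238761e-01  3.51543468e-02  1.84746187e+00 -1.06245231e-04
  1.25730441e+00  1.69981442e-01] [ 0.53445638 -0.17907585  0.23848203] 51.42920480515681 0.15924721054519936
(281, 191, 39, 42)
top [0.57654587 0.10320895] 38.0 1287
scene [0.57185334 0.10203542] 397.6875 1992
```

View pics/s9.png

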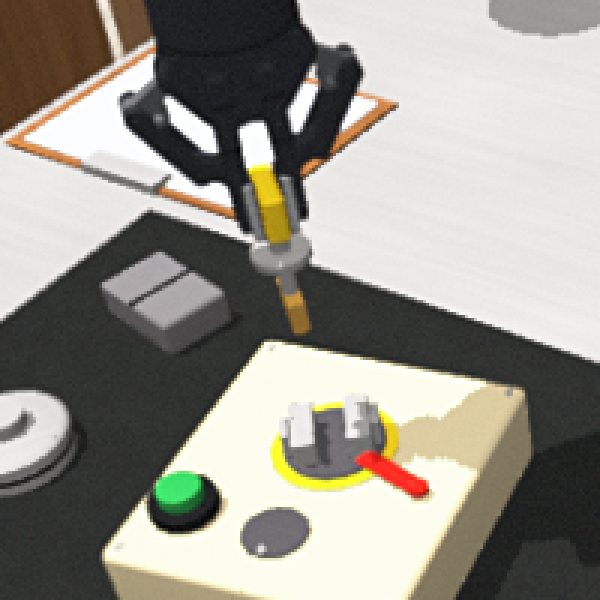

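The lock is clear and the latch stays open. I move over the large pot, at about (0.575, 0.103).

```bash
python3 -m creep '[0.3,-0.2,0,0.5, 1,-0.6,0,1.4, 2,-1.2,0,2.4, 3.1,-1.8,0,3.5, 4.4,-2.6,0,4.6, 5.7,-3.3,0,5.7, 6.9,-4,0,6.8, 8,-4.7,0.3,7.9, 8.9,-5.2,0.6,8.9, 9.4,-5.5,0.9,9.7, 9.8,-5.8,1.2,10.2, 9.8,-5.8,1.4,10.3, 9.8,-5.8,1.4,10.3, 9.8,-5.8,1.4,10.3]'; python3 - <<'E'
from h import *
s=ctrl.get_state(); M=R.from_quat(s['tcp_rot']).as_matrix(); print(s['qpos'],s['eef_pos'],np.degrees(np.arctan2(M[1,0],M[0,0])),s['opening'])
i=imaging.camera_info('wrist'); im=imaging.read_camera('wrist')
for p in([.575,.103,.06],[.572,.102,.06]):
    q=proj(i,[p])[0]; print(q); 
o=im[:,:,::-1].copy(); a=np.linspace(0,6.28,60)
for r,z in((.032,.06),(.028,.005)):
    cv2.polylines(o,[proj(i,np.c_[.575+r*np.cos(a),.103+r*np.sin(a),0*a+z]).astype(np.int32)],True,(255,0,255),1)
t=s['eef_pos'].copy(); t[2]=.06; cv2.circle(o,tuple(proj(i,[t])[0].astype(int).tolist()),3,(0,0,255),-1)
cv2.imwrite('pics/w10.png',o)
im=imaging.read_camera('scene'); cv2.imwrite('pics/s10.png',im[160:360,200:400,::-1].repeat(3,0).repeat(3,1))
E
```

```text
time: 13.83
eef_pos: [0.5731, 0.1024, 0.2015]
tcp_rot: [1.0, -0.0, -0.001, 0.0]
contact_force: [0.2, 0.3, -1.5]
opening: 0.156
[ 2.88581911e-03  1.11131469e-01  1.83638735e+00 -4.90264178e-04
  1.19623450e+00  1.57445823e+00] [0.5730735  0.10244046 0.20150411] -0.03418939699855729 0.15588471614728402
[322.31905635 229.70768527]
[323.60688959 233.39870638]
```

View pics/w10.png

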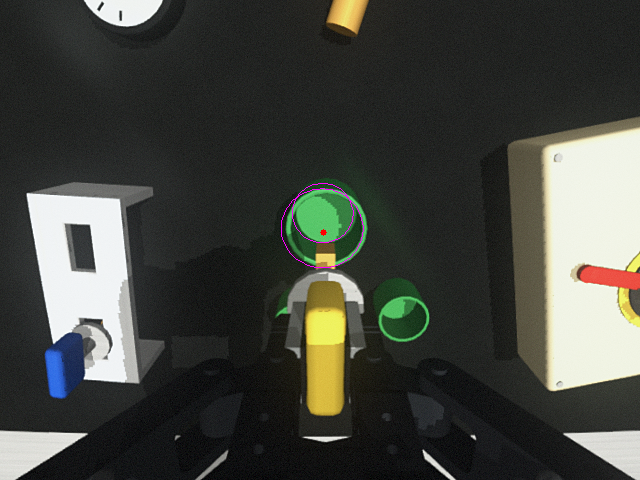

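View pics/s10.png

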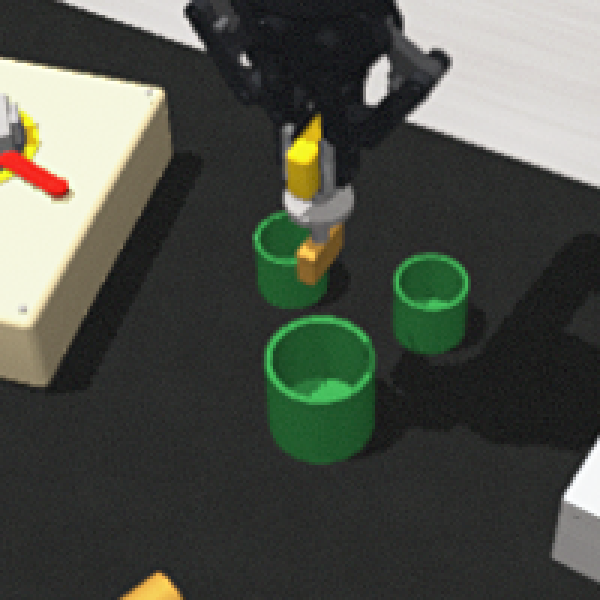

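```bash
python3 -m creep '[0,0.03,0.2,0, 0,0.06,0.7,0, 0,0.06,1.4,0, 0,0.06,2.1,0, 0,0.06,2.8,0, 0,0.06,3.4,0, 0,0.06,4,0, 0,0.06,4.5,0, 0,0.06,4.9,0, 0,0.06,5.1,0, 0,0.06,5.1,0]'; python3 - <<'E'
from h import *
s=ctrl.get_state(); print(s['eef_pos'],s['contact_force'],s['opening'])
im=imaging.read_camera('scene'); cv2.imwrite('pics/s11.png',im[180:360,200:400,::-1].repeat(3,0).repeat(3,1))
im=imaging.read_camera('wrist'); cv2.imwrite('pics/w11.png',im[:,:,::-1])
E
```

```text
time: 14.85
eef_pos: [0.5727, 0.1014, 0.0735]
tcp_rot: [1.0, -0.001, -0.001, 0.0]
contact_force: [-0.1, -0.5, -1.1]
opening: 0.15
[0.57266329 0.10136543 0.07347362] [-0.06457258 -0.5103152  -1.09157035] 0.14996111891844283
```

View pics/s11.png

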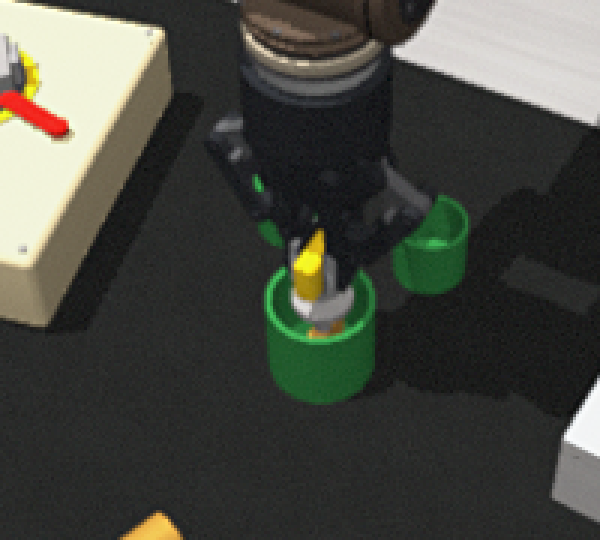

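View pics/w11.png

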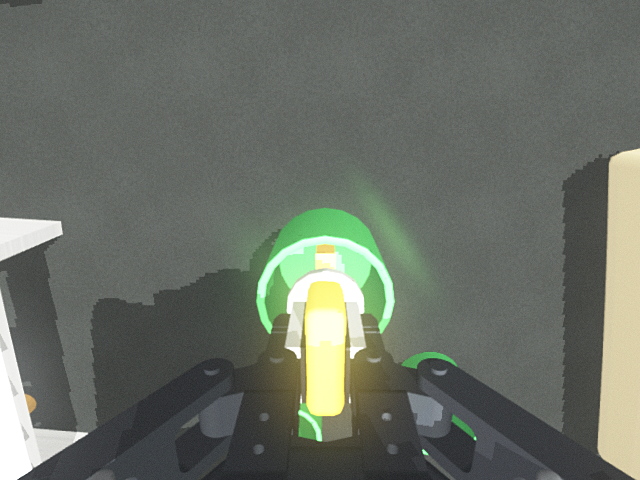

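The blade and collar are inside the pot, centred at wrist pixel (326,295). I open.

```bash
python3 -m creep '[0,0,0,0, 0,0,0,0, 0,0,0,0, 0,0,0,0, 0,0,0,0, 0,0,0,0, 0,0,0,0]' 90; python3 - <<'E'
from h import *
s=ctrl.get_state(); print(s['eef_pos'],s['contact_force'],s['opening'])
im=imaging.read_camera('wrist'); cv2.imwrite('pics/w12.png',im[:,:,::-1])
E
```

```text
time: 15.53
eef_pos: [0.5736, 0.1016, 0.0752]
tcp_rot: [1.0, -0.001, 0.0, -0.0]
contact_force: [0.3, -0.5, -0.7]
opening: 0.65
[0.5736469  0.10159317 0.07520231] [ 0.2975273 -0.4962263 -0.6767922] 0.6503811473626687
```

View pics/w12.png

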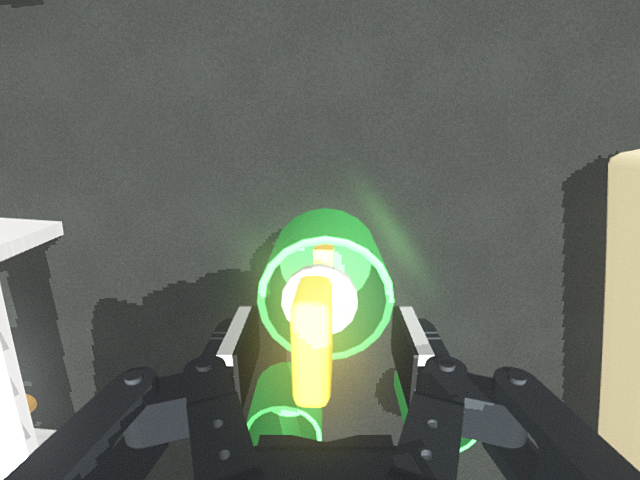

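The key stands free in the pot, leaning slightly to the left, and the pads are clear on both sides. I raise the gripper straight up.

```bash
python3 -m creep '[0,0,-0.2,0, 0,0,-0.6,0, 0,0,-1.2,0, 0,0,-2,0, 0,0,-3,0, 0,0,-4,0, 0,0,-5,0, 0,0,-5.7,0, 0,0,-6,0, 0,0,-6,0, 0,0,-6,0, 0,0,-6,0]'; python3 - <<'E'
from h import *
s=ctrl.get_state(); print(s['eef_pos'],s['contact_force'],s['opening'])
im=imaging.read_camera('wrist'); cv2.imwrite('pics/w13.png',im[:,:,::-1])
S=imaging.read_camera('scene'); cv2.imwrite('pics/s13.png',S[:,:,::-1])
t=imaging.read_camera('top'); i=imaging.camera_info('top'); im=t.astype(int)
i2=imaging.camera_info('scene')
c2=[]
k=(S[...,0].astype(int)-S[...,2]>70)&(S[...,1].astype(int)-S[...,2]>50); k[:,:270]=0;k[:,350:]=0;k[:200]=0;k[310:]=0
n,l,st,c=cv2.connectedComponentsWithStats(k.astype(np.uint8)); 
for j in range(1,n):
    if st[j,4]>50: print(st[j],c[j],onz(i2,c[j],.092))
g=colour('blue',S).astype(np.uint8); g[:,:425]=0;g[:,465:]=0;g[:245]=0;g[290:]=0; ys,xs=np.nonzero(g); print('blank',xs.mean(),ys.mean(),g.sum(),'was 443.74 266.86 278')
E
```

```text
time: 16.58
eef_pos: [0.5727, 0.1015, 0.2234]
tcp_rot: [1.0, -0.001, -0.001, 0.0]
contact_force: [-0.4, -0.4, -0.3]
opening: 0.649
[0.57266832 0.10154448 0.22335592] [-0.40786273 -0.35500841 -0.29364435] 0.649497832676589
[306 257  19  29 276] [314.80434783 270.79347826] [0.5762733  0.11907639 0.092     ]
blank 443.75985663082434 266.81362007168457 279 was 443.74 266.86 278
```

View pics/s13.png

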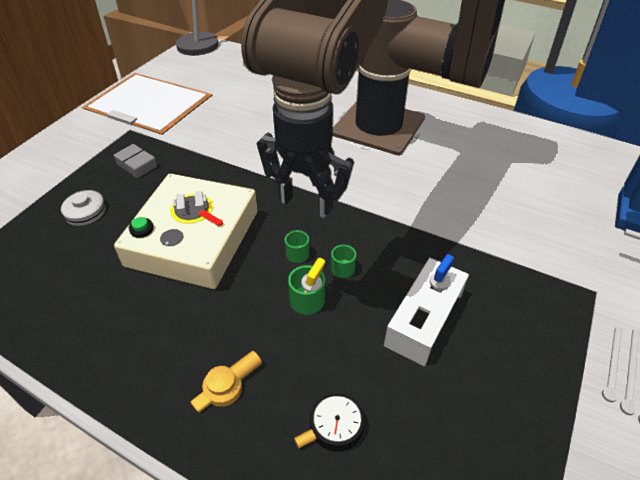

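View pics/w13.png

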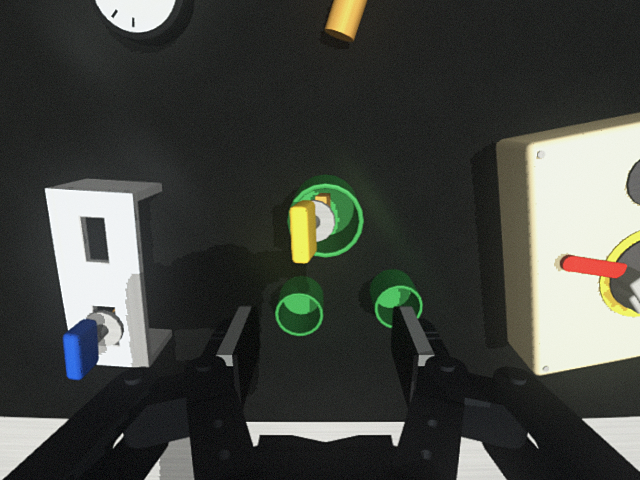

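```bash
python3 -c "
from plant import ctrl; print(ctrl.sign_off())"
```

```text
the job is handed in; nothing more can be done
None
```

I unlocked the port with the yellow key, put the key in the largest green pot, and handed the job in after about 17 s of robot time. The hand-in reports no verdict, so these are my own last checks:

- **Latch:** The tongue had swung about 70° when I stopped turning the key. The last pictures show it still open after the key came out.
- **Key:** It stands blade down in the large pot. Its head is roughly 18 mm from the pot's axis, and I judged the lean at about 15° from the last pictures.
- **Blank:** Its image position is unchanged to within 0.1 pixel.
- **Gripper:** It is clear of everything, 15 cm above where it let go of the key. I saw no unexpected forces.

Some measurements disagreed by a few millimetres or degrees. The cameras put the slot and the pot up to 4 mm apart, so I centred by the wrist view. The first wrist-camera fit of the key's yaw was also off, at −9° against −4° from the other cameras. None of this affected the grasp or the fit.

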